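# Put the twin-disc sander in slow gear for the waiting heart

### The job

The small twin-disc bench sander is parked: its gear lever stands in the middle slot at the back of the gate, and the wooden heart waiting on one of its two rests is to be sanded next, slowly. Without gripping the lever, push it by its ball knob with your fingertips out of the park slot into the cross channel, over to the side of the disc where the heart lies, and then towards the sander's front (the side with the switch) until it is fully home in the slow slot of that side; then let go and draw back. Leave the heart, the round blank and everything else on the table where they lie.

Things in the scene. Friction and masses are not known exactly. Their poses are not given: they have to be found in the camera images.
- sander: twin-disc bench sander, fixed: green gear case and finned motor on a base plate 164 x 264 mm, a sanding disc and outside it a rest at its left (+y) and right (-y) end; only the lever stands higher than 148 mm. Origin: centre of the base's underside; own +x from its front (switch, robot's side) to its back, +y to its left. Rest tops 132 x 92 mm, 85 mm up, centres 141 mm left and right of the origin
- gate_centre (a point): middle of the cross channel, on top of the steel gate plate (88 x 88 mm, top 148 mm above the table), 32 mm behind the sander's origin. The channel runs left-right for 53 mm. The park slot runs from its middle to the back; at each end a slow slot runs to the front (one pip beside it) and a fast slot to the back (two pips). Slots 13 mm wide; no slot runs to the front from the middle
- slow_left (a point): on the plate's top face, front end of the left slow slot: where the stem stands when home there (22 mm in front and 20 mm left of the gate centre)
- slow_right (a point): the same for the right slow slot (22 mm in front and 20 mm right of the gate centre)
- knob (a point): centre of the black ball knob, 30 mm in diameter, on a stem 9 mm thick, 150 mm from the lever's pivot, which lies under the gate centre 62 mm above the table. With lever_shift s and lever_across a it lies 150 sin(s) mm behind, 150 cos(s) sin(a) mm left of the gate centre and 150 cos(s) cos(a) mm above the pivot (212 mm above the table when upright)
- lever_shift (a joint): tilt of the lever along the sander's x, rad: 0 in the cross channel (free play 0.03), positive to the back, negative to the front; slot ends at 0.27 and -0.27. Starts parked at 0.20 to 0.26. No spring: it stays where it is left; about 2 N at the knob moves it
- lever_across (a joint): tilt of the lever along the sander's y, rad: 0 in line with the park slot, positive to the left; pushed sideways in the channel until the gate stops it, it reads about 0.235 to 0.26 (left) or minus that (right) and is in line with the slots of that end. Stays where it is left; about 2 N at the knob moves it
- heart: flat heart-shaped wooden blank, 64 x 70 x 10 mm, loose, lying on one of the sander's two rests (left or right varies); origin at the centre of its underside
- round: flat round wooden blank, 60 mm in diameter, 12 mm thick, loose, lying on the other rest; origin at the centre of its underside
- wax_tin: shallow round tin of wax, 83 mm in diameter, 14 mm high, loose on the table; a bystander
- glue_bottle: yellow glue bottle with a red cap, 54 mm in diameter, 150 mm tall, standing loose at the back left; a bystander
- varnish_can: spray can with a clear cap, 66 mm in diameter, 203 mm tall, standing loose at the back right; a bystander
There are look-alikes about, which are no part of the job. Leave any turquoise look-alike of the heart alone.

How it is judged:
By the outcome, as a careful person would: the job done as asked, in the order asked, and still so for the second after the job is handed in, with the robot touching nothing.
It also fails if it takes over 58 s, if anything falls off the work surface, if the arm or the gripper's body presses on something with over 40 N, if the wrist force passes 120 N, or if a joint passes its speed limit or range.

### The arm

A 6-joint arm with a two-finger parallel gripper is mounted at the origin on the work surface; the furniture and walls round the work are solid. World frame = base frame: x ahead of the robot, y to its left, z up, the work surface at z = 0. Lengths are in mm, angles in rad, forces in N, time in s.
With the tool pointing down it reaches from about 350 to 875 mm from the base axis. Payload 4.2 kg.
Tool frame: the origin (TCP) lies at the very end of the fingers, on their centre line; the grasp point (between the pads) lies 19 mm behind it; z points along the fingers, y is the line along which they close (so a half turn about z gives the same grasp; the last joint's range is limited). The gripper opens to 85 mm and grips with 20 to 120 N. Pads are 22 mm wide; open, the fingers measure 114 mm over their backs; the gripper's body (76 mm by 85 mm) begins 54 mm behind the grasp point. The pads swing forward as they close: fully open they stand 13 mm farther back than shut.
Start: joints at [-0.933, 0.385, 0.008, 0, -1.194, -0.259], TCP at [231.142, -580.665, 204.512] pointing down, gripper open.
Joint ranges: [-3.14, 3.14], [-1.21, 2.06], [-1.07, 1.41], [-3.16, 2.05], [-2.99, -0.16], [-3.1, 3.1]. Speed limits (rad/s): [2.79, 2.79, 3.14, 3.14, 3.14, 3.14].

### API

Orientations are given as a unit quaternion [x, y, z, w].
In Python, from bench import read_state, get_image, camera_model, job_done gives the robot as it stands.
- The arm moves only by the shell command python3 -m handwheel 'ROWS'. ROWS is JSON, a list of rows, each a list of 7 numbers: the shift along the tool's x, y, z in m, then the turn, a rotation vector about the tool's x, y, z in rad, then the gripper's target within -1 to 1 (fully open at 1, half-way at 0, shut at -1). In form: [[dx, dy, dz, wx, wy, wz, jaw], ...]. A call has 1 to 10 rows; each row is the pose to reach, as a shift and turn from the pose commanded when the call began, along the tool's axes at that moment; what a row does not reach only later rows make up. A row lasts 1/8 s, in which the tool goes at most 62.5 mm and 10.7 degrees, less where a joint would pass 70% of its speed; a pose out of reach is approached as far as the arm can. A call with a gripper value outside its range is refused whole. The fingers move at their own pace and stop on an object; the grip force is fixed at half the most. Time passes only in rows, so rows that repeat a pose let the fingers close. It gives the time, the measured TCP pose, the force, the opening and the grip force at its end, in the units of the state.
- read_state(): the state, without advancing time (a new reading comes with each control period).
- get_image(name): name is "scene" or "top"; returns (picture, depth): 480x640x3 uint8, blue, green, red; 480x640 float32, mm along the optical axis (not along the pixel's ray), 0 where there is no reading.
- camera_model(name): a dict with "K" (3x3 intrinsics, pixels), "dist" ([k1, k2, p1, p2, k3] as OpenCV has them; the pictures are not rectified), "rvec" (rotation vector, rad) and "tvec" (3), from world to camera coordinates, as OpenCV has them. Camera axes: x right, y down, z forward; pixel columns grow to the right and rows downward; lengths in mm; the calibration is good to about 2 mm. A picture is of the moment at which its call begins. camera_model takes no time and is no camera call.
- job_done(): hands the job in; it is judged then, once.
The state is a dict: "clock": time; "joints": joint angles; "joint_vel": joint speeds; "joint_efforts": joint torques, N m; "position": TCP position; "ee_rot": TCP orientation; "contact_force": force on the tool from outside, world axes, zero at the start; "wrist_torque": the same for the moment, N m; "gripper_width": finger opening in mm; "grasp_force": force on a finger pad.
Only numpy, scipy, OpenCV 4.12 (cv2) and the standard library are available. Lean on these libraries where they do the work, as an engineer would, in place of code of your own. Each camera call takes 0.05 s, during which the arm holds its last target. There are 200 camera calls.

## Working session

There is one attempt and no reset: what is moved stays moved. The work goes in short steps, Python scripts to look and compute and a shell command to move; the robot and the scene stay as the last step left them, time stands still between calls to the robot, and variables do not carry over. Pictures are saved under pics/ and viewed, at most 10 in all, crops included, and the job is handed in when it is done.

```bash
mkdir -p pics; ls; cat > h.py <<'E'
import numpy as np,cv2
from bench import *
def P(name,depth,u,v,z=None):
    m=camera_model(name);K=np.array(m["K"]);R=cv2.Rodrigues(np.array(m["rvec"],float))[0];t=np.array(m["tvec"],float).ravel()
    n=cv2.undistortPoints(np.array([[[u,v]]],float),K,np.array(m["dist"],float))[0,0]
    ray=R.T@np.array([n[0],n[1],1]);c=-R.T@t
    s=depth if z is None else (z-c[2])/ray[2]
    return c+s*ray
def proj(name,p):
    m=camera_model(name)
    return cv2.projectPoints(np.array(p,float).reshape(-1,1,3),np.array(m["rvec"],float),np.array(m["tvec"],float),np.array(m["K"],float),np.array(m["dist"],float))[0].reshape(-1,2)
E
python3 - <<'E'
from h import *
for n in("scene","top"):
    i,d=get_image(n);cv2.imwrite(f"pics/{n}0.png",i);np.save(f"pics/{n}0.npy",d)
    m=camera_model(n);R=cv2.Rodrigues(np.array(m["rvec"],float))[0];print(n,-R.T@np.array(m["tvec"]).ravel(),R[2])
s=read_state();print(s["position"],s["ee_rot"],s["clock"])
E
```

```text
pics
scene [-398.49292138  508.01096739 1093.56787108] [ 0.61732642 -0.32374317 -0.71700658]
top [ 340.49253789  103.12964209 1275.52827121] [ 0.07935617 -0.02482494 -0.99653716]
[ 230.9402371  -580.15145585  203.5316898 ] [-1.88207307e-01  9.82128832e-01  9.54963152e-04 -2.35329087e-04] 0.1
```

View pics/scene0.png

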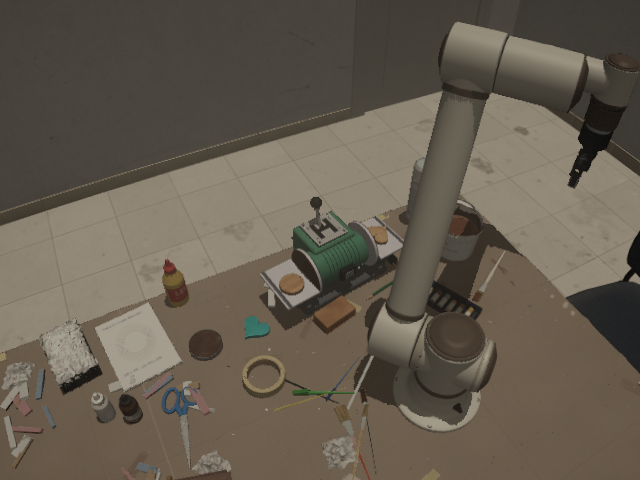

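View pics/top0.png

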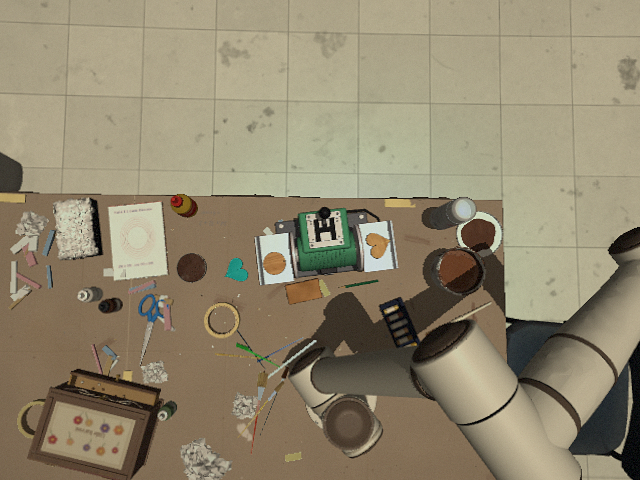

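Two views: the sander is at about (325,240) in the top image, with its knob at (325,212). The heart candidates are the wooden one on the right rest at (376,245) and the turquoise one on the table at (237,270). The disc at (274,263) is the round blank. I choose the wooden heart on the right rest and will check it in one crop.

```bash
python3 - <<'E'
from h import *
i=cv2.imread("pics/top0.png");d=np.load("pics/top0.npy")
c=i[195:295,245:405];cv2.imwrite("pics/crop.png",cv2.resize(c,None,fx=5,fy=5,interpolation=cv2.INTER_CUBIC))
# points by depth -> world map
m=camera_model("top")
vv,uu=np.mgrid[195:295,245:405]
W=np.array([P("top",d[v,u],u,v) for v,u in zip(vv.ravel(),uu.ravel())]);col=c.reshape(-1,3).astype(int)
def rep(n,mk):
    q=W[mk];print(n,mk.sum(),q.mean(0).round(1),q.min(0).round(),q.max(0).round())
z=W[:,2];g=col.min(1)>120
rep("plate z",(abs(z-148)<6))
rest=abs(z-85)<5
cy=W[rest][:,1].mean()
for s in(1,-1):
    k=rest&(s*(W[:,1]-cy)>60);rep("rest",k)
    r=cv2.minAreaRect(W[k][:,:2].astype(np.float32));print(r)
    k=(abs(z-96)<5)&(s*(W[:,1]-cy)>60)&(col[:,2]-col[:,0]>40);rep("blank",k)
k=(z>195);rep("knob",k)
np.save("pics/W.npy",W)
E
```

```text
Traceback (most recent call last):
  File "h.py", line 4, in P
    m=camera_model(name);K=np.array(m["K"]);R=cv2.Rodrigues(np.array(m["rvec"],float))[0];t=np.array(m["tvec"],float).ravel()
ValueError: time passes only in moves, steps and waits
```

View pics/crop.png

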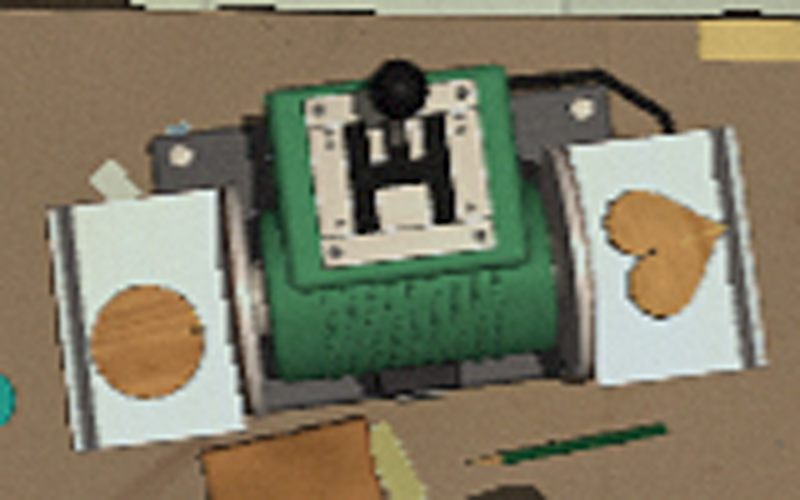

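The crop confirms the wooden heart on the right rest at (376,245) and the round blank on the left. The gate plate corners, in crop pixels, are about (303,100), (475,80), (495,245) and (325,268). The target is the right slow slot.

```bash
python3 - <<'E'
s=open("h.py").read().replace("from bench import *","from bench import *\nfrom functools import lru_cache\ncamera_model=lru_cache(None)(camera_model)")
open("h.py","w").write(s)
E
python3 - <<'E'
from h import *
i=cv2.imread("pics/top0.png");d=np.load("pics/top0.npy")
f=lambda x,y:(245+(x+.5)/5-.5,195+(y+.5)/5-.5)
q=np.array([P("top",0,*f(*p),z=148)[:2] for p in[(303,100),(475,80),(495,245),(325,268)]])
print("plate corners",q.round(1),q.mean(0).round(1),np.linalg.norm(q-np.roll(q,-1,0),axis=1).round(1))
vv,uu=np.mgrid[195:295,245:405]
W=np.array([P("top",d[v,u],u,v) for v,u in zip(vv.ravel(),uu.ravel())])
z=W[:,2]
def rect(n,k):
    k=k.reshape(100,160).astype(np.uint8);k=cv2.morphologyEx(k,cv2.MORPH_OPEN,np.ones((3,3)))
    nn,l,st,ce=cv2.connectedComponentsWithStats(k)
    for j in range(1,nn):
        if st[j,4]>60:
            w=W[(l==j).ravel()];print(n,st[j,4],w.mean(0).round(1),cv2.minAreaRect(w[:,:2].astype(np.float32)))
rect("rest",(z>78)&(z<104)); rect("plate",(z>143)&(z<154)); rect("knob",z>190)
k=z>190
print("knob top",z.max())
E
```

```text
plate corners [[491.5 105.3]
 [502.9  17.1]
 [418.1   6.5]
 [405.4  93.2]] [454.5  55.6] [88.9 85.5 87.6 86.9]
rest 1582 [417.3 -91.5  87.7] ((417.91015625, -90.58375549316406), (131.93666076660156, 90.87886047363281), 7.465087890625)
rest 1682 [380.4 188.7  88.8] ((380.813720703125, 189.05096435546875), (131.35650634765625, 92.02486419677734), 7.484498023986816)
rest 110 [350.   41.7  95.3] ((349.2521057128906, 42.724517822265625), (19.568614959716797, 44.22473907470703), 10.756207466125488)
plate 188 [473.1  24.9 148.7] ((470.6134948730469, 27.238147735595703), (64.169921875, 24.83491325378418), 7.016585826873779)
plate 552 [441.7  68.1 148.6] ((454.6019592285156, 56.62943649291992), (88.08489227294922, 87.56124877929688), 7.414742469787598)
knob 118 [487.7  60.5 218.6] ((488.46759033203125, 61.05534362792969), (27.171855926513672, 26.555694580078125), 0.7197163105010986)
knob top 1275.5282712064964
```

```bash
cat >> h.py <<'E'
from scipy.spatial.transform import Rotation as Ro
G=np.array([454.6,56.2,0]);YAW=.1315
Rs=Ro.from_euler("z",YAW)
def rel():
    s=read_state();return Rs.inv().apply(np.array(s["position"])-G)
def go(X,Y,Z):   # shift (m, tool axes) and turn to bring the TCP to sander coords about gate centre, tool y along sander y
    s=read_state();R=Ro.from_quat(s["ee_rot"])
    t=G+Rs.apply([X,Y,Z]);Rt=Rs*Ro.from_matrix([[-1,0,0],[0,1,0],[0,0,-1]])
    print("at",rel().round(1),"shift",(R.inv().apply(t-np.array(s["position"]))/1000).round(4),"turn",(R.inv()*Rt).as_rotvec().round(4),"t",s["clock"])
E
python3 -c "
from h import *
go(85,0,290)
w=np.load('pics/top0.npy')
print(P('top',w[208,460],460,208))"
```

```text
at [-305.2 -601.5  203.5] shift [-0.5255  0.488  -0.0856] turn [ 0.0019 -0.0003  0.2472] t 0.1
[ 504.74348116 -274.10914633  202.99587302]
```

```bash
python3 -m handwheel '[[0,0,-0.06,0,0,0,-1],[-0.05,0.04,-0.087,0,0,0.1,-1],[-0.1,0.08,-0.087,0,0,0.247,-1],[-0.14,0.12,-0.087,0,0,0.247,-1],[-0.18,0.16,-0.087,0,0,0.247,-1],[-0.22,0.2,-0.087,0,0,0.247,-1],[-0.26,0.24,-0.087,0,0,0.247,-1],[-0.3,0.28,-0.087,0,0,0.247,-1],[-0.34,0.32,-0.087,0,0,0.247,-1],[-0.38,0.36,-0.087,0,0,0.247,-1]]'; python3 -c "
from h import *
go(85,0,290)"
```

```text
clock: 1.35
position: [451.2, -103.8, 291.4]
ee_rot: [-0.066, 0.998, 0.0, -0.0]
contact_force: [1.3, -0.8, -0.0]
gripper_width: -0.1
grasp_force: 0.0
at [ -24.4 -158.2  291.4] shift [-0.1094  0.1581  0.0014] turn [ 0.0001 -0.0001  0.0005] t 1.35
```

```bash
python3 -m handwheel '[[-0.05,0.03,0,0,0,0,-1],[-0.09,0.07,0,0,0,0,-1],[-0.11,0.115,0,0,0,0,-1],[-0.11,0.158,0,0,0,0,-1],[-0.11,0.158,0.05,0,0,0,-1],[-0.11,0.158,0.098,0,0,0,-1],[-0.11,0.158,0.098,0,0,0,-1],[-0.11,0.158,0.098,0,0,0,-1]]'; python3 - <<'E'
from h import *
go(0,0,192)
for n,(a,b,c,e) in dict(top=(195,295,245,405),scene=(170,270,240,400)).items():
    i,d=get_image(n);cv2.imwrite(f"pics/{n}1.png",cv2.resize(i[a:b,c:e],None,fx=4,fy=4,interpolation=cv2.INTER_CUBIC))
a=cv2.imread("pics/top1.png");b=cv2.imread("pics/scene1.png");cv2.imwrite("pics/c1.png",cv2.resize(np.vstack([a,b]),(480,600)))
E
```

```text
clock: 2.35
position: [540.7, 65.5, 195.4]
ee_rot: [-0.066, 0.998, -0.0, 0.001]
contact_force: [-0.7, -0.2, 0.6]
gripper_width: -0.1
grasp_force: 0.0
at [ 86.6  -2.1 195.4] shift [0.0866 0.0021 0.0031] turn [-0.0003  0.0029  0.0006] t 2.35
```

View pics/c1.png

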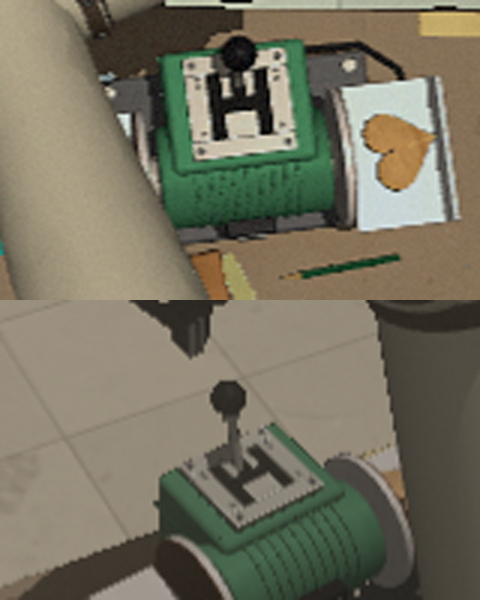

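Fingertips are closed and stand just behind the knob (top crop, knob at (238,52)), which is in line with the park slot. Pushing forward.

```bash
python3 -m handwheel '[[0.015,0.002,0.005,0,0,0,-1],[0.022,0.002,0.005,0,0,0,-1],[0.028,0.002,0.005,0,0,0,-1],[0.034,0.002,0.005,0,0,0,-1],[0.040,0.002,0.005,0,0,0,-1],[0.046,0.002,0.005,0,0,0,-1],[0.051,0.002,0.005,0,0,0,-1],[0.055,0.002,0.005,0,0,0,-1],[0.058,0.002,0.005,0,0,0,-1],[0.058,0.002,0.005,0,0,0,-1]]'; python3 - <<'E'
from h import *
go(26,0,192)
i,d=get_image("top");m=i[195:240,300:350]
vv,uu=np.mgrid[195:245,300:350]
W=np.array([Rs.inv().apply(P("top",d[v,u],u,v)-G) for v,u in zip(vv.ravel(),uu.ravel())])
k=(W[:,2]>190)&(W[:,2]<235);print("high pts",k.sum(),W[k].min(0),W[k].max(0))
i2,d=get_image("scene");cv2.imwrite("pics/s2.png",np.vstack([cv2.resize(i[195:265,270:390],(600,350)),cv2.resize(i2[180:260,270:390],(375,250))[:, :].copy() if 0 else cv2.copyMakeBorder(cv2.resize(i2[180:260,270:390],(375,250)),0,0,0,225,0)]))
E
```

```text
clock: 3.7
position: [486.6, 60.7, 193.7]
ee_rot: [-0.067, 0.998, 0.001, 0.007]
contact_force: [3.1, -0.6, 13.9]
gripper_width: -0.1
grasp_force: 6.2
at [ 32.3   0.3 193.7] shift [ 0.0063 -0.0003  0.0016] turn [0.0001 0.0139 0.0027] t 3.7
high pts 39 [  0.24837667 -14.73589381 212.57691764] [ 11.81944906  11.95594414 226.93709583]
```

View pics/s2.png

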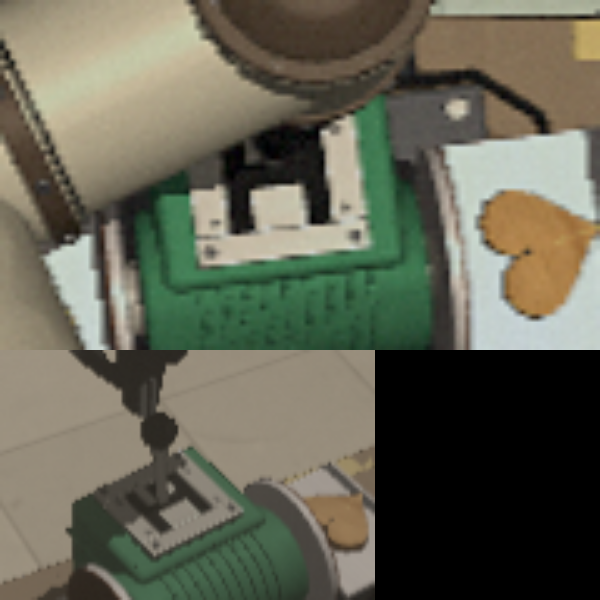

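```bash
python3 -m handwheel '[[0,0,0,0,0,0,-1],[0,0,0,0,0,0,-1]]'; python3 - <<'E'
from h import *
go(26,0,192)
s=read_state();print(np.round(s["wrist_torque"],2),np.round(s["joint_efforts"],2),np.round(s["joint_vel"],3))
i2,d=get_image("scene");cv2.imwrite("pics/s3.png",cv2.resize(i2[165:265,260:390],(780,600),interpolation=cv2.INTER_CUBIC))
E
```

```text
clock: 4.05
position: [486.7, 60.7, 193.7]
ee_rot: [-0.067, 0.998, 0.0, 0.007]
contact_force: [2.9, 0.0, 14.4]
gripper_width: -0.5
grasp_force: 6.2
at [ 32.4   0.2 193.7] shift [ 0.0064 -0.0002  0.0016] turn [0.     0.0136 0.0025] t 4.05
[-0.06 -0.9   0.03] [ 2.300e-01 -2.009e+01  1.126e+01  1.330e+00 -7.500e-01 -2.000e-02] [-0.001  0.    -0.001 -0.001  0.001  0.   ]
```

View pics/s3.png

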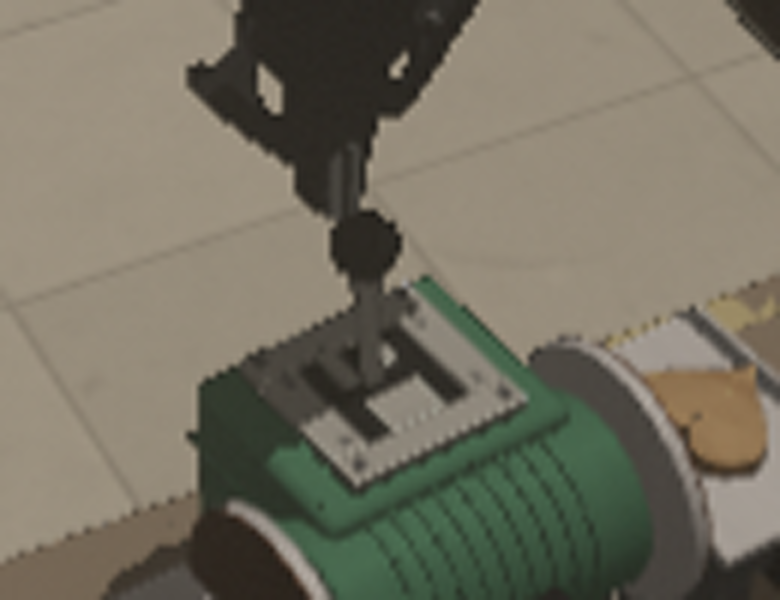

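```bash
python3 - <<'E'
from h import *
def cr(n,p): return ((proj(n,p)-[260,165])*6).round(0)
p=np.array(read_state()["position"])
print("tcp",cr("scene",p),"tcp+15",cr("scene",p+[0,0,15]),cr("scene",p+[0,0,30]))
for s in(0,.03,.06,.09,.12,.15,.23):
    k=G+Rs.apply([150*np.sin(s),0,62+150*np.cos(s)]);print(s,k.round(1),cr("scene",k))
i,d=get_image("scene")
vv,uu=np.mgrid[185:220,305:335]
W=np.array([Rs.inv().apply(P("scene",d[v,u],u,v)-G) for v,u in zip(vv.ravel(),uu.ravel())]);k=(W[:,2]>160)&(abs(W[:,1])<20)&(W[:,0]<60)
print(W[k][W[k][:,0].argsort()][:12].round(1))
K=W[k&(W[:,2]<226)&(W[:,2]>200)]
from scipy.optimize import least_squares
Kf=K[K[:,0]<12]
r=least_squares(lambda c:np.linalg.norm(Kf-c,axis=1)-15,[10,0,210],loss="soft_l1");print(len(Kf),r.x,r.cost)
E
```

```text
tcp [[328. 256.]] tcp+15 [[328. 229.]] [[328. 201.]]
0 [454.6  56.2 212. ] [[374. 266.]]
0.03 [459.1  56.8 211.9] [[368. 260.]]
0.06 [463.5  57.4 211.7] [[361. 254.]]
0.09 [468.   58.  211.4] [[355. 249.]]
0.12 [472.4  58.6 210.9] [[349. 244.]]
0.15 [476.8  59.1 210.3] [[343. 239.]]
0.23 [488.5  60.7 208. ] [[326. 227.]]
[[ -3.   -2.8 220.5]
 [ -2.9  -5.9 212.3]
 [ -2.7   2.9 210.1]
 [ -1.3   2.  211.9]
 [ -1.   -4.2 211.7]
 [ -1.   -7.2 213.5]
 [ -0.8  -4.4 208.2]
 [ -0.7  -1.4 216.3]
 [ -0.7   1.6 217.8]
 [ -0.5  -7.5 216.2]
 [ -0.3   1.2 214. ]
 [  0.3  -2.2 211.8]]
81 [ 14.07960314  -3.00040323 212.28410732] 65.15116346827266
```

```bash
python3 - <<'E'
from h import *
i,d=get_image("scene")
for v in range(190,212,2):
    r=[]
    for u in range(306,326,2):
        w=Rs.inv().apply(P("scene",d[v,u],u,v)-G); r.append("%d,%d,%d"%tuple(w) if d[v,u]>0 and w[0]<120 else "-")
    print(v,(v-165)*6," | ".join(r))
E
```

```text
190 150 20,33,275 | 17,29,275 | 20,21,269 | 22,14,265 | 19,11,265 | 18,5,263 | 24,-3,254 | 24,-9,252 | - | -
192 162 - | 18,28,268 | 35,11,248 | 23,14,257 | 23,8,255 | 18,5,257 | 21,-2,251 | 25,-10,244 | - | -
194 174 - | - | 34,12,243 | 24,13,250 | 23,8,248 | 19,5,249 | 22,-2,243 | 24,-9,239 | - | -
196 186 - | - | 34,12,236 | 23,14,245 | 22,8,242 | 23,2,239 | 20,-1,239 | 25,-11,230 | - | -
198 198 - | - | 34,12,229 | 23,13,238 | 23,8,236 | 23,2,232 | 20,-1,233 | - | - | -
200 210 - | - | - | 25,12,229 | 27,5,225 | 18,5,231 | 21,-1,226 | 18,-6,225 | 16,-10,225 | -
202 222 - | - | - | - | - | 23,2,220 | 17,0,223 | 14,-2,224 | 8,-4,227 | 13,-14,218
204 234 - | - | - | - | - | 15,7,221 | 9,5,225 | 5,3,227 | 4,-1,225 | 2,-6,223
206 246 - | - | - | - | - | 13,9,218 | 8,7,220 | 4,3,221 | 3,-1,220 | 0,-5,219
208 258 - | - | - | - | - | 12,9,212 | 5,9,217 | 5,3,214 | 0,1,217 | -3,-2,217
210 270 - | - | - | - | - | 12,10,205 | 5,9,210 | 0,6,213 | 0,0,209 | 0,-4,208
```

The depth shows the real fingertips ending near z≈225, about 30 mm above the reported TCP. They are resting on the ball's shoulder, which explains the 14 N upwards. I'll lift, back off, descend behind the knob and check.

```bash
python3 -m handwheel '[[0,0,-0.012,0,0,0,-1],[0,0,-0.012,0,0,0,-1],[-0.03,0,-0.012,0,0,0,-1],[-0.05,0,-0.012,0,0,0,-1],[-0.05,0,0.0,0,0,0,-1],[-0.05,0,0.0,0,0,0,-1],[-0.05,0,0.0,0,0,0,-1]]'; python3 - <<'E'
from h import *
go(75,0,165)
p=np.array(read_state()["position"]);print("tcp px",proj("scene",p))
i,d=get_image("scene")
vv,uu=np.mgrid[150:225,285:345]
W=np.array([Rs.inv().apply(P("scene",d[v,u],u,v)-G) for v,u in zip(vv.ravel(),uu.ravel())])
k=(abs(W[:,1])<22)&(abs(W[:,0]-78)<25)&(W[:,2]>160)
q=W[k];q=q[q[:,2].argsort()];print(q[:8].round(0))
k=(abs(W[:,1])<16)&(W[:,0]<50)&(W[:,2]>199)&(W[:,2]<230);r=W[k]
from scipy.optimize import least_squares
c=least_squares(lambda c:np.linalg.norm(r-c,axis=1)-15,[20,0,210],loss="soft_l1").x;print("knob",c)
cv2.imwrite("pics/s4.png",cv2.resize(i[145:245,260:390],(780,600),interpolation=cv2.INTER_CUBIC))
E
```

```text
clock: 5.08
position: [530.3, 66.1, 188.2]
ee_rot: [-0.066, 0.998, -0.0, -0.001]
contact_force: [0.3, -0.4, 0.9]
gripper_width: 0.2
grasp_force: 0.0
at [ 7.630e+01 -1.000e-01  1.882e+02] shift [0.0013 0.0001 0.0232] turn [-0.0003 -0.0012  0.0005] t 5.075
tcp px [[305.11951021 199.63422052]]
[[ 68.  -7. 216.]
 [ 71.   6. 217.]
 [ 68.  -1. 219.]
 [ 72.   6. 220.]
 [ 84.  10. 220.]
 [ 74.  10. 220.]
 [ 68.  -4. 221.]
 [ 64.   5. 221.]]
knob [ 12.61799455  -3.20352478 211.95530856]
```

View pics/s4.png

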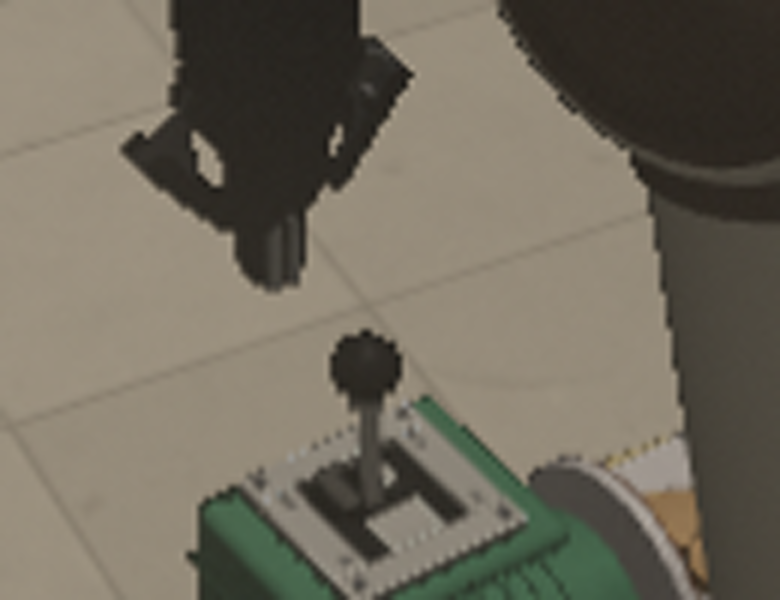

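The real tips at (275,285) in the crop measure z≈216 for a TCP reading of 188, so the offset is about +28 mm. The knob is at X≈13. I'll descend so the tips are near z=200 and push again.

```bash
python3 -m handwheel '[[0,0,0.017,0,0,0,-1],[0,0,0.017,0,0,0,-1],[0.02,0,0.017,0,0,0,-1],[0.03,0,0.017,0,0,0,-1],[0.036,0,0.017,0,0,0,-1],[0.041,0,0.017,0,0,0,-1],[0.045,0,0.017,0,0,0,-1],[0.048,0,0.017,0,0,0,-1],[0.051,0,0.017,0,0,0,-1],[0.051,0,0.017,0,0,0,-1]]'; cat >> h.py <<'E'
from scipy.optimize import least_squares
def knob(g):
    i,d=get_image("scene")
    c0=Rs.apply(g)+G;u0,v0=proj("scene",c0)[0].astype(int)
    W=np.array([Rs.inv().apply(P("scene",d[v,u],u,v)-G) for v in range(v0-18,v0+18) for u in range(u0-18,u0+18)])
    c=np.array(g,float)
    for _ in range(8):
        L=np.linalg.norm(W-c,axis=1);k=(L<19)&(L>9)
        c=least_squares(lambda c:np.linalg.norm(W[k]-c,axis=1)-15,c,loss="soft_l1").x
    print("knob",c.round(1),k.sum(),"s~%.3f a~%.3f"%(np.arcsin(c[0]/150),np.arcsin((c[1]+3)/150)))
    return i
E
python3 -c "
from h import *
go(26,0,172);knob([0,0,212])"
```

```text
clock: 6.38
position: [480.5, 59.6, 171.5]
ee_rot: [-0.066, 0.998, -0.0, -0.0]
contact_force: [2.2, 0.2, 0.7]
gripper_width: 0.1
grasp_force: 0.8
at [ 26.1   0.  171.5] shift [ 0.0001 -0.     -0.0005] turn [-0.     -0.0001  0.0004] t 6.375
knob [  1.9  -2.7 212.4] 133 s~0.013 a~0.002
```

```bash
python3 -m handwheel '[[0.002,0,0,0,0,0,-1],[0.002,0,0,0,0,0,-1]]';python3 -m handwheel '[[0.002,0,0,0,0,0,-1],[0.002,0,0,0,0,0,-1]]'; python3 -c "
from h import *
go(26,0,172);knob([0,0,212])"
```

```text
clock: 6.68
position: [478.5, 59.4, 171.5]
ee_rot: [-0.066, 0.998, -0.0, -0.0]
contact_force: [1.6, -0.2, 0.9]
gripper_width: 0.2
grasp_force: 0.8
clock: 6.92
position: [476.4, 59.1, 171.5]
ee_rot: [-0.066, 0.998, -0.0, -0.0]
contact_force: [1.7, 0.4, 0.4]
gripper_width: -0.2
grasp_force: 0.8
at [ 22.   -0.  171.5] shift [-0.004   0.     -0.0005] turn [ 0.     -0.0002  0.0003] t 6.925
knob [ -2.2  -2.8 212.5] 135 s~-0.015 a~0.001
```

```bash
python3 -m handwheel '[[0.0015,0,0,0,0,0,-1],[0.0015,0,0,0,0,0,-1]]'; python3 -m handwheel '[[0.0015,0,0,0,0,0,-1],[0.0015,0,0,0,0,0,-1]]'; python3 -c "
from h import *
go(26,0,172);knob([0,0,212])"
```

```text
clock: 7.22
position: [475.2, 59.0, 171.6]
ee_rot: [-0.066, 0.998, 0.0, 0.0]
contact_force: [1.9, -1.1, 1.1]
gripper_width: 0.2
grasp_force: 1.0
clock: 7.48
position: [474.7, 59.0, 171.7]
ee_rot: [-0.066, 0.998, 0.0, 0.001]
contact_force: [4.8, -0.1, -0.1]
gripper_width: 0.0
grasp_force: 2.5
at [ 20.3   0.2 171.7] shift [-0.0057 -0.0002 -0.0002] turn [0.0003 0.0025 0.0006] t 7.475
knob [ -4.3  -2.9 212.5] 138 s~-0.028 a~0.001
```

```bash
python3 -m handwheel '[[-0.03,0,0,0,0,0,-1],[-0.03,0.03,0,0,0,0,-1],[-0.025,0.06,0,0,0,0,-1],[0.022,0.06,0,0,0,0,-1],[0.022,0.06,0,0,0,0,-1],[0.022,0.04,0,0,0,0,-1],[0.022,0.034,0,0,0,0,-1],[0.022,0.028,0,0,0,0,-1],[0.022,0.022,0,0,0,0,-1],[0.022,0.022,0,0,0,0,-1]]'; python3 -c "
from h import *
go(-3,0,172);knob([0,0,212])"
```

```text
clock: 8.78
position: [449.1, 77.6, 171.5]
ee_rot: [-0.066, 0.998, 0.0, 0.0]
contact_force: [-0.2, 1.0, 0.3]
gripper_width: 0.2
grasp_force: 0.4
at [ -2.6  21.9 171.5] shift [ 0.0004 -0.0219 -0.0005] turn [ 0.0003  0.     -0.0004] t 8.775
knob [ -4.8  -5.9 212.2] 109 s~-0.032 a~-0.020
```

```bash
python3 -m handwheel '[[0,-0.006,0,0,0,0,-1],[0,-0.012,0,0,0,0,-1],[0,-0.018,0,0,0,0,-1],[0,-0.023,0,0,0,0,-1],[0,-0.027,0,0,0,0,-1],[0,-0.027,0,0,0,0,-1]]'; python3 -c "
from h import *
go(-3,-12,172);knob([-3,-32,209])"
```

```text
clock: 9.57
position: [452.4, 50.5, 171.3]
ee_rot: [-0.066, 0.998, -0.0, -0.0]
contact_force: [-0.5, 1.4, -0.9]
gripper_width: -0.4
grasp_force: 0.4
at [ -3.   -5.4 171.3] shift [ 0.     -0.0066 -0.0007] turn [-0.0002 -0.0006 -0.0003] t 9.575
knob [ -4.6 -31.6 209.4] 108 s~-0.030 a~-0.192
```

```bash
python3 -m handwheel '[[0,-0.003,0,0,0,0,-1],[0,-0.005,0,0,0,0,-1],[0,-0.005,0,0,0,0,-1]]'; python3 -m handwheel '[[0,-0.002,0,0,0,0,-1],[0,-0.002,0,0,0,0,-1]]';python3 -m handwheel '[[0,-0.002,0,0,0,0,-1],[0,-0.002,0,0,0,0,-1]]'; python3 -c "
from h import *
go(-3,-12,172);knob([-3,-36,209])"
```

```text
clock: 10.0
position: [453.1, 45.8, 171.5]
ee_rot: [-0.066, 0.998, -0.0, -0.0]
contact_force: [-0.7, 1.7, 0.3]
gripper_width: 0.2
grasp_force: 0.6
clock: 10.25
position: [453.4, 44.0, 171.4]
ee_rot: [-0.066, 0.998, 0.0, -0.0]
contact_force: [0.7, 1.3, -1.0]
gripper_width: 0.2
grasp_force: 1.0
clock: 10.5
position: [453.6, 42.9, 171.3]
ee_rot: [-0.066, 0.998, 0.001, 0.0]
contact_force: [-1.6, 6.3, -1.9]
gripper_width: 0.4
grasp_force: 3.0
at [ -2.7 -13.  171.3] shift [ 0.0003  0.001  -0.0007] turn [ 0.002   0.0004 -0.    ] t 10.5
knob [ -4.7 -39.  207.8] 106 s~-0.031 a~-0.242
```

```bash
python3 -m handwheel '[[0,0.025,0,0,0,0,-1],[-0.03,0.025,0,0,0,0,-1],[-0.055,0.015,0,0,0,0,-1],[-0.055,-0.023,0,0,0,0,-1],[-0.055,-0.023,0,0,0,0,-1],[-0.03,-0.023,0,0,0,0,-1],[-0.022,-0.023,0,0,0,0,-1],[-0.016,-0.023,0,0,0,0,-1],[-0.010,-0.023,0,0,0,0,-1],[-0.010,-0.023,0,0,0,0,-1]]'; python3 -c "
from h import *
go(-15,-36,172);knob([-12,-37,208])"
```

```text
clock: 11.8
position: [466.6, 20.6, 171.8]
ee_rot: [-0.066, 0.998, -0.0, 0.0]
contact_force: [0.8, 0.1, -0.1]
gripper_width: 0.1
grasp_force: 0.3
at [  7.3 -36.9 171.8] shift [ 0.0223  0.0009 -0.0002] turn [-0.      0.0004  0.0007] t 11.8
knob [-17.1 -39.3 207. ] 136 s~-0.114 a~-0.245
```

```bash
python3 -m handwheel '[[-0.004,0,0.005,0,0,0,-1],[-0.004,0,0.01,0,0,0,-1],[0.003,0,0.01,0,0,0,-1],[0.008,0,0.01,0,0,0,-1],[0.012,0,0.01,0,0,0,-1],[0.016,0,0.01,0,0,0,-1],[0.019,0,0.01,0,0,0,-1],[0.021,0,0.01,0,0,0,-1],[0.021,0,0.01,0,0,0,-1]]';python3 -m handwheel '[[0.002,0,0,0,0,0,-1],[0.002,0,0,0,0,0,-1]]'; python3 -c "
from h import *
go(-15,-36,162);knob([-38,-38,202])"
```

```text
clock: 12.98
position: [445.5, 17.6, 161.6]
ee_rot: [-0.066, 0.998, -0.0, -0.0]
contact_force: [0.8, 1.5, -0.1]
gripper_width: 0.3
grasp_force: 0.7
clock: 13.22
position: [444.3, 17.6, 161.6]
ee_rot: [-0.066, 0.998, 0.0, 0.001]
contact_force: [3.1, 1.4, -1.6]
gripper_width: -0.1
grasp_force: 1.7
at [-15.3 -36.9 161.6] shift [-0.0003  0.0009 -0.0004] turn [0.0002 0.0011 0.0004] t 13.225
knob [-39.9 -38.5 202.4] 135 s~-0.269 a~-0.239
```

Home stop felt at about −0.27. One more gentle nudge, then draw back.

```bash
python3 -m handwheel '[[0.0015,0,0,0,0,0,-1],[0.0015,0,0,0,0,0,-1]]'; python3 -m handwheel '[[-0.03,0,0,0,0,0,-1],[-0.07,0,0,0,0,0,-1],[-0.1,0,-0.03,0,0,0,-1],[-0.1,0,-0.09,0,0,0,-1],[-0.1,0,-0.12,0,0,0,-1],[-0.1,0,-0.12,0,0,0,-1]]'; python3 - <<'E'
from h import *
j=knob([-39,-38,202]);i,d=get_image("top")
cv2.imwrite("pics/f.png",np.hstack([cv2.resize(i[190:300,225:415],(400,232)),cv2.resize(j[160:290,240:420],(400,289))[:232]]))
E
```

```text
clock: 13.52
position: [443.8, 17.7, 161.7]
ee_rot: [-0.066, 0.998, 0.0, 0.002]
contact_force: [5.8, 1.0, -3.2]
gripper_width: -0.2
grasp_force: 3.1
clock: 14.28
position: [541.6, 30.1, 284.1]
ee_rot: [-0.066, 0.998, 0.0, 0.001]
contact_force: [0.4, -0.4, -0.2]
gripper_width: -0.0
grasp_force: 0.0
knob [-40.9 -38.  202.6] 121 s~-0.276 a~-0.235
```

View pics/f.png

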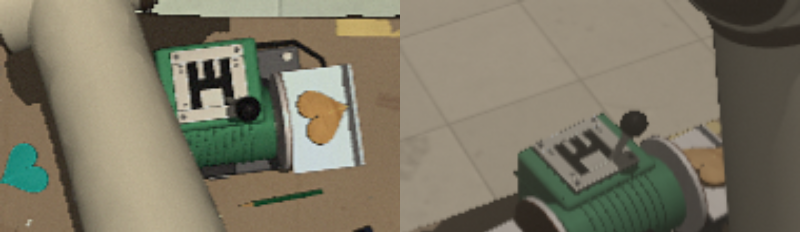

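The knob now stands at the front right of the gate (247,108), home in the right slow slot. The heart on the right rest at (322,117) is undisturbed and the arm is clear.

```bash
python3 -c "
from bench import job_done
print(job_done())"
```

```text
the job is handed in; nothing more can be done
None
```

The lever is home in the right slow slot, on the heart's side (shift about −0.27, across about −0.24 by camera); it was pushed there with closed fingertips and never gripped. On the first try the tips rode on top of the knob, pressing with about 14 N, because they end about 28 mm above the reported TCP. The arm has drawn back, the heart lies where it was, the arm hid the left rest in the last picture, and the job was handed in at about 14 s.

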